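# Pull-test the clasp of a bangle and hold the load

### The arm

A 7-joint arm with a two-finger parallel gripper is mounted at the origin on the work surface. World frame = base frame: x ahead of the robot, y to its left, z up, the work surface at z = 0. Lengths are in m, angles in rad, forces in N, time in s.
With the tool pointing down it reaches from about 0.4 to 0.85 m from the base axis. Payload 10.4 kg.
Tool frame: the origin (TCP) lies midway between the tips of the shut fingers; the grasp point (between the pads) lies r.grip_point_offset behind it (r.grip_point_offset is the distance from the TCP to the grasp point, in m); z points along the fingers, y is the line along which they close (so a half turn about z gives the same grasp; the last joint's range is limited). The gripper opens to 87 mm and grips with 3 to 60 N. Pads are 19 mm wide; open, the fingers measure 117 mm over their backs; the gripper's body (75 mm by 190 mm) begins 51 mm behind the grasp point.
Start: joints at [-1.18, 0.332, -0.065, 1.46, 0.022, 1.35, -0.088], TCP at [0.251, 0.572, 0.223] pointing down, gripper open.
Joint ranges: [-2.6, 2.6], [-0.5, 2.12], [-1.47, 1.34], [0.16, 2.42], [-1.27, 4.41], [0.06, 2.06], [-2.6, 2.6]. Speed limits (rad/s): [2.22, 2.22, 2.79, 2.79, 3.14, 3.14, 3.14].

### API

Orientations are given as a unit quaternion [x, y, z, w].
In Python, from bench import r gives the robot as it stands.
- The arm moves only by the tool play_rows, never from a script. Its arguments are lists of equal length, an entry for each row: "claw": the closure, from 0 (fully open) to 1 (shut); "delta_pos": the shift along the tool's x, y, z scaled (see below), a list of three; "delta_rot": the turn, a rotation vector about the tool's x, y, z scaled (see below), a list of three. A call has 1 to 8 rows; each row shifts and turns the commanded pose from where the row before left it, along the tool's axes as they then stand; what a row does not reach is not made up. The controller multiplies each number of a shift by 200 mm and each number of a turn by pi rad. A row lasts 1/10 s, in which the tool goes at most 50 mm and 8.59 degrees, less where a joint would pass 70% of its speed; a pose out of reach is approached as far as the arm can. A call with a number of a shift or a turn outside -1 to 1 is refused whole. A call with a gripper value outside its range is refused whole. The fingers move at their own pace and stop on an object; "squeeze" is the grip in N (left out, the last holds). Time passes only in rows, so rows that do not move let the fingers close. It gives the time, the measured TCP pose, the force, the opening and the grip force at its end, in the units of the state.
- r.read_state(): the state, without advancing time (a new reading comes with each control period).
- r.camera(name): name is "scene" or "side" or "wrist"; returns a dict with "pixels" (420x560x3 uint8, red, green, blue), "camera_matrix" (3x3 intrinsics, pixels), "cam_to_world" (4x4, takes a point from camera to world coordinates); the wrist camera has in their place "hand_eye" (4x4, takes a point from camera to tool coordinates, whose origin is the TCP and whose axes are the flange's). Camera axes: x right, y up, looking along -z (the intrinsics and any distortion apply to the point x, -y, -z); pixel columns grow to the right and rows downward; lengths in m; the calibration is good to about 2 mm. A picture is of the moment at which its call begins: read the wrist's pose just before it. There is no depth.
- r.close_job(): hands the job in; it is judged then, once.
The state is a dict: "time": time; "joint_positions": joint angles; "joint_vel": joint speeds; "joint_torque": joint torques, N m; "ee_pos": TCP position; "eef_rot": TCP orientation; "ft_force": force on the tool from outside, world axes, zero at the start; "torque": the same for the moment, N m; "width": finger opening in m; "grip_force": force on a finger pad.
Only numpy, scipy, OpenCV 4.12 (cv2) and the standard library are available. Lean on these libraries where they do the work, as an engineer would, in place of code of your own. Each camera call takes 0.05 s, during which the arm holds its last target. There are 200 camera calls.

### The job

Pull-test the copper bangle: lay it flat over both posts of the pull tester, with its hinge and clasp out at the two sides midway between the posts, and let go of it. Then draw the carriage out by its bow handle until the gauge's black pointer stands on the red mark, without pulling on past it, and finish still gripping the handle with the pointer held there. Leave the red mark and everything else on the bench where they are.

Things in the scene. Friction and masses are not known exactly. Their poses are not given: they have to be found in the camera images.
- bangle_copper: Reddish copper hinged bangle, closed and rigid, lying flat: ring 81 mm outside, 65 mm inside, 9 mm high (wall 8 mm), about 60 g. Origin: ring centre, underside. Hinge at its own +y (two dark lines across the rim), clasp at its own -y (one dark line), on 12 mm long flush bright steel fittings, where it may be gripped.
- bangle_silver: Silver-grey bangle, same shape and size as the copper one, dark fittings; origin alike. Bystander.
- bangle_brass: Yellow brass bangle, same shape and size as the copper one, dark fittings; origin alike. Bystander.
- tester: Pull tester, fixed: base 410 x 110 mm (own x -250 to +160), top at 18 mm; grey carriage on rods at the -x end, blue spring gauge (84 mm wide, own x 31 to 145, top at 66 mm) at the +x end. Origin on the bench; own x is the line of pull, the carriage is drawn to -x, roughly to the robot. Between x -75 and 31 nothing rises over 38 mm but the 28 mm wide seats (46 mm) and posts on the centre line.
- carriage: Grey sliding block of the tester, 75 x 84 mm, top at 46 mm, with front post, seat and bow handle. Slides 75 mm along the tester's -x with 1 N friction and no spring of its own; starts 0 to 6 mm out. Origin: at the tester's origin when fully in.
- handle (a point): Middle of the black bow handle's bar on the carriage: round, 12 mm thick, along the tester's y, 72 mm between leg centres, axis 82 mm above the bench, 36 mm above the block; open in front, behind and below. 85 mm to the -x side of the front post. Grip from above, fingers closing along the tester's x.
- post_front (a point): Foot of the carriage's upright post, on its flat seat 46 mm above the bench, on which the bangle lies. Post 10 mm thick with a 14 mm head, 21 mm tall in all. Moves with the carriage.
- plunger: Gauge plunger: aluminium hook block with the rear post and seat, rod, and the pointer on top of the gauge. Slides up to 52 mm to the tester's -x against a return spring of 280 N/m (no force at rest); drawn out only by what hangs on its post. Origin: at the tester's origin when at rest.
- post_back (a point): Foot of the plunger's post, on its seat 46 mm above the bench; same size as the front post, 36 to 42 mm from it on the +x side at the start. A bangle around both posts goes taut when they are about 55 mm apart; from then on drawing the carriage moves the pointer mm for mm.
- pointer (a point): Gauge pointer: thin black bar across the white scale on top of the gauge, 70 mm high; the point is on the tester's centre line. It moves with the plunger, to -x as it is drawn out.
- mark (a point): Red set mark: red tab on a rail on the gauge with a red line on the scale; the point is abreast of that line on the tester's centre line, 70 mm high, axes as the tester's. Set 24 to 42 mm to -x of the pointer's rest (6.7 to 11.8 N). The pointer is on it when both have the same x in the tester's frame.
- jar: Glass jar with blue lid and a brush, 66 mm in diameter, 98 mm tall (brush to 165 mm); origin under its centre. Bystander.
- tumbler: Glass tumbler, 64 mm in diameter, 68 mm tall; origin under its centre. Bystander.
- bench_block: Steel bench block on a black 75 mm square pad, 32 mm high in all; origin under its centre. Bystander.
- mandrel: Ring mandrel, 290 mm long steel taper with wooden handle, lying along its own x, 24 mm thick; origin under the middle. Bystander.
- file: Needle file with wooden handle, 220 mm long, 16 mm thick, lying along its own x; origin under the middle. Bystander.
- tin: Round flat aluminium tin, 70 mm in diameter, 23 mm high; origin under its centre. Bystander.
There are look-alikes about, which are no part of the job. Leave any blue look-alike of the bangle_copper alone.

How it is judged:
On the way, in this order (a step that is already met when the one before it is completed fails the run):
1. the copper bangle lies flat on the seats with both posts inside it, hinge and clasp out at the sides, and is released (horizontal distance between bangle_copper and post_front below 0.033 m and horizontal distance between bangle_copper and post_back below 0.033 m and height (world z) of bangle_copper between 0.042 and 0.053 m and angle between bangle_copper's own z axis and vertical below 0.12 rad and angle between the y axis of bangle_copper and the y axis of tester, either way round below 0.6 rad and contact force between the fingers and bangle_copper below 0.1 N), for 0.2 s.
2. the carriage is drawn out until the pointer stands on the red mark (x of pointer in the frame of mark between -0.004 and 0.004 m and contact force between the fingers and carriage above 3 N and contact force between bangle_copper and plunger above 4 N and contact force between bangle_copper and carriage above 4 N), for 0.2 s.
At the end, for the whole second after the job is handed in: The copper bangle lies flat around both posts, hinge-clasp line across the pull within 0.6 rad, untouched, loading each post over 4 N; pointer at rest within 4 mm of the red mark, held by fingers on the carriage (over 3 N); bystanders within 25 mm, the mark within 3 mm of their starts (all of step 1 and all of step 2 and contact force between the arm and plunger below 0.1 N and contact force between the arm and bangle_copper below 0.1 N and linear speed of carriage below 0.01 m/s and distance of each of bangle_silver, bangle_brass, jar, tumbler, bench_block, mandrel, file, tin from where it was at the start of the episode below 0.025 m and distance of mark from where it was at the start of the episode below 0.003 m); the arm keeps its last pose, push and grip.
It fails at once if the pointer is pulled more than 10 mm past the red mark (x of pointer in the frame of mark below -0.01 m).
It fails at once if another thing on the bench is moved more than 25 mm (distance of any of bangle_silver, bangle_brass, jar, tumbler, bench_block, mandrel, file, tin from where it was at the start of the episode above 0.025 m).
It fails at once if the red mark is shifted (distance of mark from where it was at the start of the episode above 0.003 m).
It also fails if it takes over 61 s, if anything falls off the work surface, if the arm or the gripper's body presses on something with over 40 N, if the wrist force passes 120 N, or if a joint passes its speed limit or range.

## Working session

There is one attempt and no reset: what is moved stays moved. The work goes in short steps, Python scripts to look and compute and a tool call to move; the robot and the scene stay as the last step left them, time stands still between calls to the robot, and variables do not carry over. Pictures are saved under pics/ and viewed, at most 10 in all, crops included, and the job is handed in when it is done.

Besides the shell and the picture viewer there is one more tool, called after "Emit:" as name(argument=value, ...) on one line, values as JSON. play_rows: Moves the arm, as the interface text tells. Shifts and turns lie within -1 to 1; 1 stands for 200 mm of shift or pi rad of turn. Its arguments: {"type":"object","properties":{"claw":{"type":"array"},"delta_pos":{"type":"array"},"delta_rot":{"type":"array"},"squeeze":{"type":"number"}},"required":["claw","delta_pos","delta_rot"]}

```bash
mkdir -p pics; cat > h.py <<'E'
import numpy as np, cv2
from scipy.spatial.transform import Rotation as R
from bench import r
def snap(n,f):
    s=r.read_state(); c=r.camera(n); cv2.imwrite('pics/'+f+'.png',c['pixels'][:,:,::-1])
    if n=='wrist':
        T=np.eye(4);T[:3,:3]=R.from_quat(s['eef_rot']).as_matrix();T[:3,3]=s['ee_pos'];M=T@np.array(c['hand_eye'])
    else: M=np.array(c['cam_to_world'])
    np.savez('pics/'+f+'.npz',K=c['camera_matrix'],M=M); return c
def pt(f,u,v,z):
    d=np.load('pics/'+f+'.npz');K,M=d['K'],d['M']
    x=np.linalg.inv(K)@[u,v,1]; w=M[:3,:3]@[x[0],-x[1],-x[2]]; o=M[:3,3]
    return o+w*(z-o[2])/w[2]
def proj(f,p):
    d=np.load('pics/'+f+'.npz');K,M=d['K'],d['M']
    c=np.linalg.inv(M)@np.append(p,1); q=K@[c[0],-c[1],-c[2]]; return q[:2]/q[2]
E
python3 - <<'E'
from h import *
for n in ('scene','side','wrist'):
    c=snap(n,n+'0')
    print({k:np.round(v,3).tolist() if hasattr(v,'__len__') and not isinstance(v,str) else v for k,v in c.items() if k!='pixels'})
s=r.read_state();print({k:np.round(v,4).tolist() for k,v in s.items()},r.grip_point_offset)
E
```

```text
{'camera_matrix': [[422.406, 0.0, 274.556], [0.0, 422.406, 211.224], [0.0, 0.0, 1.0]], 'cam_to_world': [[-0.773, -0.384, 0.505, 1.122], [0.634, -0.457, 0.624, 0.717], [-0.009, 0.803, 0.596, 0.807], [0.0, 0.0, 0.0, 1.0]]}
{'camera_matrix': [[469.005, 0.0, 284.522], [0.0, 469.005, 212.755], [0.0, 0.0, 1.0]], 'cam_to_world': [[-0.898, 0.283, -0.336, -0.023], [-0.439, -0.613, 0.657, 0.983], [-0.02, 0.738, 0.674, 1.129], [0.0, 0.0, 0.0, 1.0]]}
{'camera_matrix': [[337.371, 0.0, 279.676], [0.0, 337.371, 206.066], [0.0, 0.0, 1.0]], 'hand_eye': [[-0.001, 0.963, 0.269, 0.074], [1.0, 0.001, 0.001, 0.001], [0.001, 0.269, -0.963, -0.163], [0.0, 0.0, 0.0, 1.0]]}
{'time': 0.15, 'joint_positions': [-1.1796, 0.3328, -0.0647, 1.4607, 0.0216, 1.3499, -0.0885], 'joint_vel': [-0.0001, -0.0032, 0.0016, -0.0012, -0.0016, -0.0009, 0.0001], 'joint_torque': [0.0008, -62.3634, 0.0248, -39.0142, -0.0614, 0.0373, 0.0001], 'ee_pos': [0.2512, 0.572, 0.2219], 'eef_rot': [0.2054, 0.9787, -0.0005, -0.0001], 'ft_force': [-0.2679, -0.3598, -0.0822], 'torque': [-0.0485, -0.0302, -0.0066], 'grip_force': 0.0, 'width': 0.0868} 0.0187
```

View pics/scene0.png

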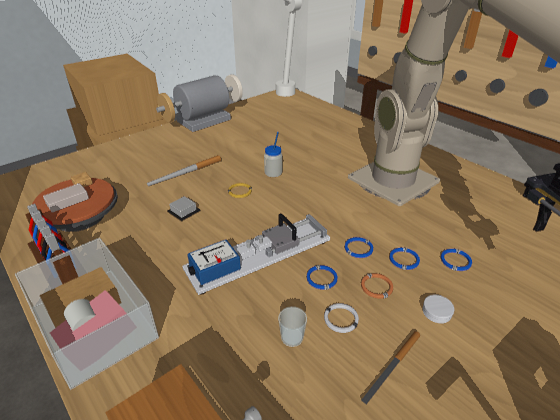

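View pics/side0.png

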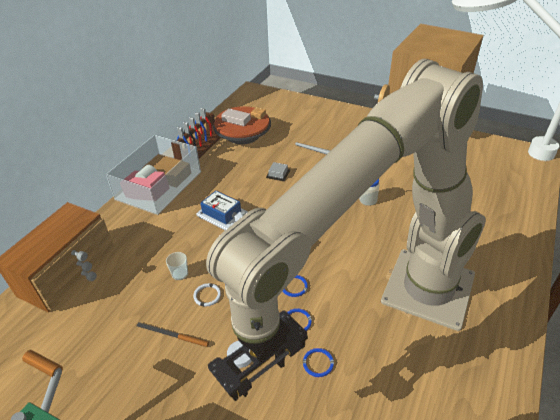

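The scene view shows the copper bangle at about (377,285) and the tester from (188,275) to (328,232). In the side view the arm hides the bangle. I'll enlarge the scene view.

```bash
python3 - <<'E'
from h import *
im=cv2.imread('pics/scene0.png')
a=cv2.resize(im[205:295,180:340],None,fx=5,fy=5,interpolation=cv2.INTER_CUBIC)
b=im[262:308,350:405]
b=cv2.resize(b,None,fx=3,fy=3,interpolation=cv2.INTER_CUBIC)
o=np.zeros((600,800,3),np.uint8); o[:450,:800]=a; o[455:455+138,:165]=b
cv2.imwrite('pics/crop.png',o)
hsv=cv2.cvtColor(im,cv2.COLOR_BGR2HSV)
for p in [(377,285),(358,247),(404,258),(322,277),(341,318),(240,190)]: print(p,pt('scene0',*p,.005).round(3))
E
```

```text
(377, 285) [0.443 0.293 0.005]
(358, 247) [0.37  0.163 0.005]
(404, 258) [0.307 0.275 0.005]
(322, 277) [0.532 0.182 0.005]
(341, 318) [0.592 0.308 0.005]
(240, 190) [ 0.457 -0.292  0.005]
```

View pics/crop.png

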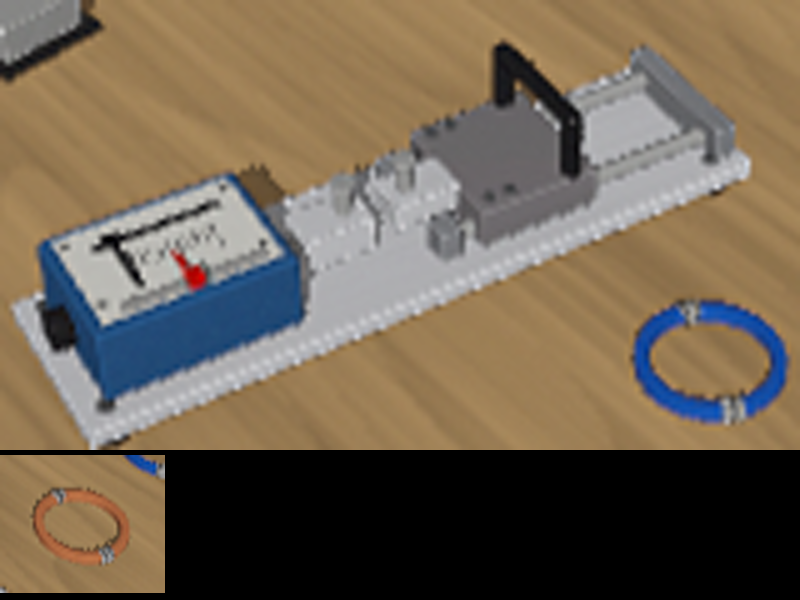

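The crop shows the copper fittings at about (369.7,275.3) and (385.7,294.7). In the crop itself the handle bar runs (505,50) to (575,110), the posts' heads are at (343,182) and (400,158), and the red line is at (180,258).

```bash
python3 - <<'E'
from h import *
P=lambda u,v,z:pt('scene0',180+u/5,205+v/5,z)
L=dict(c1=pt('scene0',369.7,275.3,.009),c2=pt('scene0',385.7,294.7,.009),h1=P(505,50,.086),h2=P(575,110,.086),pb=P(343,180,.067),pf=P(400,157,.067),
 b1=P(92,440,.012),b2=P(750,165,.018),b3=P(15,305,.018),mk=P(178,256,.067),pt1=P(100,243,.069),pt2=P(135,283,.069))
for k,v in L.items(): print(k,v.round(4))
print((L['c1']+L['c2'])/2, np.hypot(*(L['c1']-L['c2'])[:2]))
for a,b in (('h2','h1'),('b2','b1'),('pf','pb'),('c2','c1')):
    d=L[b]-L[a]; print(a,b,np.degrees(np.arctan2(d[1],d[0])),np.hypot(*d[:2]))
m=R.from_quat(r.read_state()['eef_rot']).as_matrix();print(m.round(3))
E
```

```text
c1 [0.4344 0.2607 0.009 ]
c2 [0.4559 0.3306 0.009 ]
h1 [ 0.5094 -0.0116  0.086 ]
h2 [0.5151 0.0544 0.086 ]
pb [0.6343 0.0018 0.067 ]
pf [0.5991 0.0063 0.067 ]
b1 [0.8138 0.0286 0.012 ]
b2 [0.4142 0.0944 0.018 ]
b3 [ 0.7976 -0.0758  0.018 ]
mk [ 0.7352 -0.0045  0.067 ]
pt1 [ 0.7619 -0.0368  0.069 ]
pt2 [7.639e-01 4.000e-04 6.900e-02]
[0.44515752 0.29565062 0.009     ] 0.07305547510525102
h2 h1 -94.88548067683682 0.06619184511254216
b2 b1 -9.355656188773679 0.4049796702990773
pf pb -7.27013801598284 0.03550903653482682
c2 c1 -107.10489915445525 0.07305547510525102
[[-0.916  0.402 -0.   ]
 [ 0.402  0.916 -0.001]
 [-0.    -0.001 -1.   ]]
```

Emit:
play_rows(claw=[0, 0, 0, 0, 0, 0, 0, 0], delta_pos=[[-0.18, -0.109, 0.057], [-0.18, -0.109, 0.057], [-0.18, -0.109, 0.057], [-0.18, -0.109, 0.057], [-0.18, -0.109, 0.057], [-0.18, -0.109, 0.057], [-0.18, -0.109, 0.057], [-0.18, -0.109, 0.057]], delta_rot=[[0, 0, 0], [0, 0, 0], [0, 0, 0], [0, 0, 0], [0, 0, 0], [0, 0, 0], [0, 0, 0], [0, 0, -0.037]])

```text
time: 0.95
ee_pos: [0.4455, 0.2952, 0.1309]
eef_rot: [0.148, 0.989, 0.0, -0.0]
ft_force: [1.1, 0.5, -0.1]
width: 0.0868
grip_force: 0.0
```

Emit:
play_rows(claw=[0, 0, 0], delta_pos=[[0, 0, 0], [0, 0, 0], [0, 0, 0]], delta_rot=[[0, 0, 0], [0, 0, 0], [0, 0, 0]])

```text
time: 1.25
ee_pos: [0.4442, 0.298, 0.1315]
eef_rot: [0.148, 0.989, 0.0, -0.0]
ft_force: [-0.6, -0.0, -0.5]
width: 0.0872
grip_force: 0.0
```

```bash
python3 - <<'E'
from h import *
snap('wrist','w1'); s=r.read_state(); print(s['time'],s['ee_pos'],s['eef_rot'],s['ft_force'])
print(proj('w1',[.445,.296,.009]))
E
```

```text
1.3 [0.44411743 0.29820591 0.1315824 ] [ 1.47591350e-01  9.89048366e-01  3.45577447e-04 -6.62308243e-05] [-1.25364039  0.1476228   0.62975153]
[277.22171677 201.08030009]
```

View pics/w1.png

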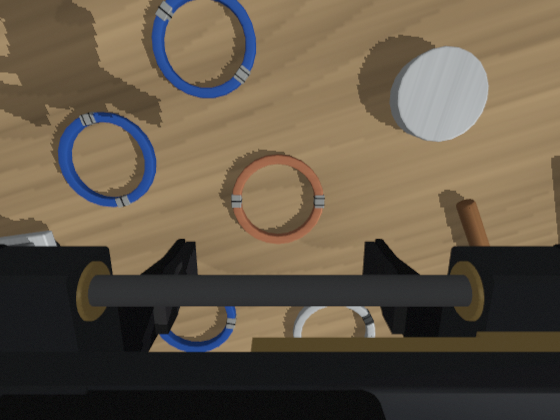

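The wrist view shows the copper bangle centred at about (278.5,199), with fittings at (236.5,202) and (319.5,201), so the fitting line is nearly along tool y. I'll fit it precisely.

```bash
cat >> h.py <<'E'
def copper(f):
    im=cv2.imread('pics/'+f+'.png'); h=cv2.cvtColor(im,cv2.COLOR_BGR2HSV)
    m=cv2.inRange(h,(0,120,110),(13,255,255)); n,l,st,_=cv2.connectedComponentsWithStats(m)
    ys,xs=np.nonzero(m); return xs,ys
E
python3 - <<'E'
from h import *
xs,ys=copper('w1'); k=(abs(xs-278)<60)&(abs(ys-199)<60); q=np.stack([xs[k],ys[k]],1).astype(np.float32)
e=cv2.fitEllipse(cv2.convexHull(q)); print(e,len(q))
c=pt('w1',*e[0],.007); a=pt('w1',236.5,202,.009); b=pt('w1',319.5,201,.009)
s=r.read_state(); T=R.from_quat(s['eef_rot'])
d=c-s['ee_pos']; print(c,(a+b)/2,np.hypot(*(a-b)[:2])); print('tool',T.inv().apply(d), 'line',T.inv().apply(b-a))
for l,rr in ((231,325),): print(pt('w1',l,201,.005),pt('w1',rr,201,.005),np.hypot(*(pt('w1',l,201,.005)-pt('w1',rr,201,.005))[:2]))
E
```

```text
((277.4247131347656, 198.98031616210938), (88.30518341064453, 91.40132904052734), 87.95336151123047) 1935
[0.44372876 0.29656561 0.007     ] [0.44555802 0.29652311 0.009     ] 0.07256562743310828
tool [-0.00013618 -0.00176504  0.12458123] line [7.45384441e-04 7.25617830e-02 4.83572955e-05]
[0.43388296 0.25653593 0.005     ] [0.45837471 0.33614709 0.005     ] 0.08329334564583243
```

Emit:
play_rows(claw=[0, 0, 0, 0, 0, 0], delta_pos=[[0, -0.007, 0.14], [0, 0, 0.14], [0, 0, 0.14], [0, 0, 0.12], [0, 0, 0], [0, 0, 0]], delta_rot=[[0, 0, 0], [0, 0, 0], [0, 0, 0], [0, 0, 0], [0, 0, 0], [0, 0, 0]])

```text
time: 1.9
ee_pos: [0.4441, 0.2964, 0.0239]
eef_rot: [0.148, 0.989, 0.0, -0.0]
ft_force: [-0.6, 0.2, 0.5]
width: 0.0869
grip_force: 0.0
```

```bash
python3 - <<'E'
from h import *
snap('wrist','w2'); s=r.read_state(); print(s['ee_pos'],s['eef_rot'])
im=cv2.imread('pics/w2.png'); cv2.imwrite('pics/w2c.png',cv2.resize(im[190:320,150:410],None,fx=3,fy=3,interpolation=cv2.INTER_CUBIC))
print(im.shape)
E
```

```text
[0.44480214 0.29660721 0.02468105] [1.47779878e-01 9.89019918e-01 6.78409021e-04 4.99493615e-04]
(420, 560, 3)
```

View pics/w2c.png

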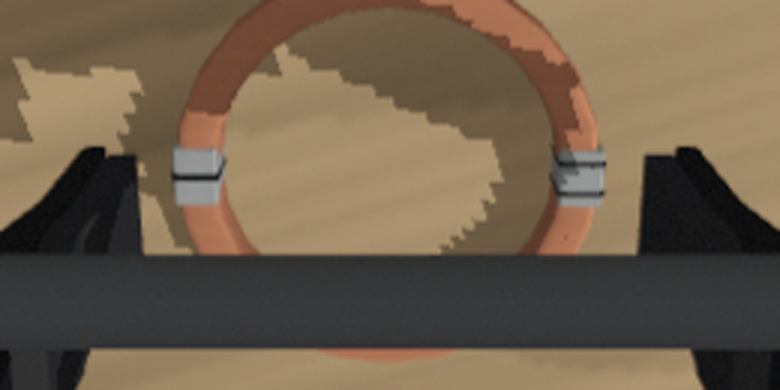

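The fingers' inner edges (136, 640) and the bangle's outer edges (173, 605) share a centre, so it is well centred. I'll descend and grip. The hinge is on the right (two lines), at tool +y.

```bash
python3 - <<'E'
from h import *
s=r.read_state(); T=R.from_quat(s['eef_rot'])
for u,v in((198,177),(580,178)):
    print(T.inv().apply(pt('w2',150+u/3,190+v/3,.009)-s['ee_pos']))
E
```

```text
[-0.00046111 -0.03603613  0.01562776]
[-0.00073236  0.03611867  0.01573545]
```

Emit:
play_rows(claw=[0, 0, 0, 0.5, 0.5, 0.5, 0.5, 0.5], delta_pos=[[0, 0, 0.07], [0, 0, 0.04], [0, 0, 0], [0, 0, 0], [0, 0, 0], [0, 0, 0], [0, 0, 0], [0, 0, 0]], delta_rot=[[0, 0, 0], [0, 0, 0], [0, 0, 0], [0, 0, 0], [0, 0, 0], [0, 0, 0], [0, 0, 0], [0, 0, 0]], squeeze=15)

```text
time: 2.75
ee_pos: [0.4444, 0.2954, 0.0013]
eef_rot: [0.148, 0.989, 0.0, -0.0]
ft_force: [-0.3, 0.6, 0.2]
width: 0.0797
grip_force: 15.0
```

Emit:
play_rows(claw=[0.5, 0.5, 0.5, 0.5, 0.5, 0.5, 0.5, 0.5], delta_pos=[[0, 0, -0.2], [0, 0, -0.25], [-0.19, -0.128, -0.065], [-0.19, -0.128, -0.065], [-0.19, -0.128, -0.065], [-0.19, -0.128, -0.065], [-0.19, -0.128, -0.065], [-0.19, -0.128, -0.065]], delta_rot=[[0, 0, -0.02], [0, 0, -0.023], [0, 0, 0], [0, 0, 0], [0, 0, 0], [0, 0, 0], [0, 0, 0], [0, 0, 0]])

```text
time: 3.55
ee_pos: [0.6457, 0.1056, 0.1699]
eef_rot: [0.081, 0.997, 0.0, 0.0]
ft_force: [0.7, 0.3, -0.4]
width: 0.0793
grip_force: 15.0
```

Emit:
play_rows(claw=[0.5, 0.5, 0.5, 0.5, 0.5, 0.5, 0.5, 0.5], delta_pos=[[-0.19, -0.128, -0.065], [-0.19, -0.128, -0.065], [-0.19, -0.128, -0.065], [-0.19, -0.128, -0.065], [0, 0, 0], [0, 0, 0], [0, 0, 0], [0, 0, 0]], delta_rot=[[0, 0, 0], [0, 0, 0], [0, 0, 0], [0, 0, 0], [0, 0, 0], [0, 0, 0], [0, 0, 0], [0, 0, 0]])

```text
time: 4.35
ee_pos: [0.7775, -0.017, 0.2215]
eef_rot: [0.08, 0.997, 0.001, -0.0]
ft_force: [0.5, 0.3, -0.6]
width: 0.0793
grip_force: 15.0
```

```bash
python3 - <<'E'
from h import *
snap('wrist','w3'); snap('scene','s3'); s=r.read_state(); print(s['ee_pos'],s['eef_rot'],s['joint_positions'])
im=cv2.imread('pics/w3.png');
for p in ([.617,.004,.046],[.735,-.0045,.07],[.512,.02,.082]): print(proj('w3',p))
E
```

```text
[ 0.77758835 -0.01732765  0.22175655] [8.04266611e-02 9.96760461e-01 3.65089241e-04 3.98094269e-05] [-0.17897863  0.70517897  0.28252125  0.94867871 -0.18277743  1.50857066
  1.45981712]
[273.18690532   9.85485914]
[284.94649586 145.52746688]
[ 269.85763452 -172.89811924]
```

View pics/w3.png

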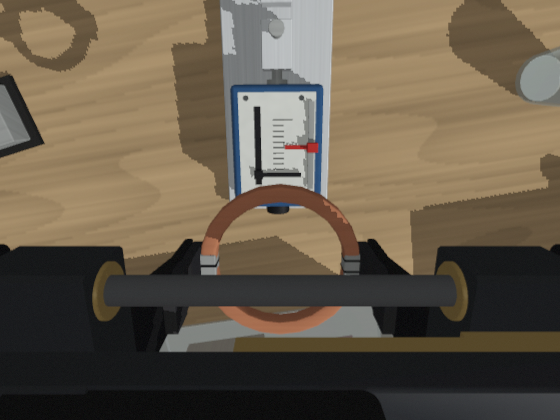

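The wrist view shows the gauge: pointer bar at row ~174.5, red line at row ~148, back post head at (277,27), gauge sides at columns 232/323. The bangle is held level.

```bash
python3 - <<'E'
from h import *
im=cv2.imread('pics/w3.png').astype(int)
h=cv2.cvtColor(im.astype(np.uint8),cv2.COLOR_BGR2HSV)
b=cv2.inRange(h,(100,120,40),(125,255,255)); ys,xs=np.nonzero(b[80:200,200:350]); 
q=np.stack([xs+200,ys+80],1).astype(np.float32); box=cv2.boxPoints(cv2.minAreaRect(q)); print('blue',box.round(1).tolist())
B=[pt('w3',*p,.066) for p in box]; print(np.round(B,4).tolist())
B=np.array(B); 
print('pointer profile', im[166:184,283:298].mean((1,2)).round(0).tolist())
red=(im[:,:,2]-im[:,:,1])[140:158,286:304].mean(1); print('red',red.round(0).tolist())
print('redcolwise',[(c,((im[140:158,c,2]-im[140:158,c,1])*np.arange(140,158)).sum()/(im[140:158,c,2]-im[140:158,c,1]).sum()) for c in (288,294,300)])
cv2.imwrite('pics/w3c.png',cv2.resize(im.astype(np.uint8)[0:60,215:345],None,fx=4,fy=4,interpolation=cv2.INTER_CUBIC))
for n,p in dict(ptr1=(262,174.5,.07),ptr2=(300,174.5,.07),mk=(290,147.5,.067),pb=(277,27,.067)).items(): print(n,pt('w3',*p).round(4))
E
```

```text
blue [[231.0, 85.0], [322.0, 85.0], [322.0, 195.0], [231.0, 195.0]]
[[0.675, -0.0435, 0.066], [0.6881, 0.0364, 0.066], [0.788, 0.0235, 0.066], [0.7738, -0.0636, 0.066]]
pointer profile [193.0, 188.0, 168.0, 140.0, 130.0, 130.0, 104.0, 28.0, 31.0, 31.0, 90.0, 164.0, 193.0, 193.0, 193.0, 193.0, 193.0, 191.0]
red [-2.0, -2.0, -2.0, -2.0, 12.0, 69.0, 113.0, 116.0, 120.0, 30.0, -2.0, -2.0, -2.0, -2.0, -3.0, -2.0, -2.0, -3.0]
redcolwise [(288, np.float64(146.54147465437788)), (294, np.float64(146.6057268722467)), (300, np.float64(146.70694087403598))]
ptr1 [ 0.7582 -0.0301  0.07  ]
ptr2 [0.7639 0.0053 0.07  ]
mk [ 7.378e-01 -1.000e-04  6.700e-02]
pb [0.6358 0.0045 0.067 ]
```

View pics/w3c.png

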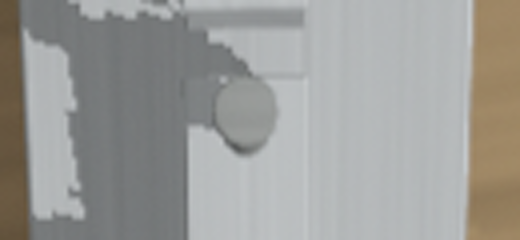

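Emit:
play_rows(claw=[0.5, 0.5, 0.5, 0.5, 0.5, 0.5], delta_pos=[[0.2, 0, 0.08], [0.2, 0, 0.08], [0.2, 0, 0.08], [0, 0, 0], [0, 0, 0], [0, 0, 0]], delta_rot=[[0, 0, 0], [0, 0, 0], [0, 0, 0], [0, 0, 0], [0, 0, 0], [0, 0, 0]])

```text
time: 5.05
ee_pos: [0.661, 0.0011, 0.1749]
eef_rot: [0.081, 0.997, 0.0, 0.002]
ft_force: [0.2, -0.2, -0.3]
width: 0.079
grip_force: 15.0
```

```bash
python3 - <<'E'
from h import *
snap('wrist','w4'); s=r.read_state(); print(s['ee_pos'],s['eef_rot'])
for p in ([.635,.004,.067],[.598,.01,.067],[.514,.024,.088]): print(proj('w4',p))
E
```

```text
[0.66123856 0.00087921 0.17477139] [8.10137163e-02 9.96711868e-01 1.66825788e-04 1.48385059e-03]
[277.32730975 172.40127994]
[277.11530086 124.82315577]
[276.8566899   -8.32723148]
```

View pics/w4.png

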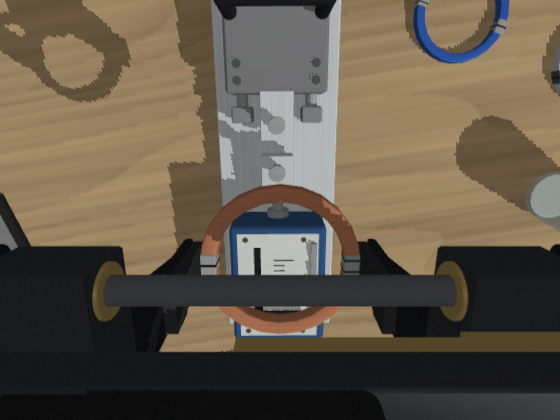

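The posts' heads are at (277,171.5) and (277,124), matching predictions. That puts the midpoint at about (0.617, 0.007).

Emit:
play_rows(claw=[0.5, 0.5, 0.5, 0.5, 0.5, 0.5, 0.5, 0.5], delta_pos=[[0.222, -0.005, 0], [0, 0, 0.2], [0, 0, 0.2], [0, 0, 0.08], [0, 0, 0], [0, 0, 0], [0, 0, 0], [0, 0, 0]], delta_rot=[[0, 0, 0], [0, 0, 0], [0, 0, 0], [0, 0, 0], [0, 0, 0], [0, 0, 0], [0, 0, 0], [0, 0, 0]])

```text
time: 5.9
ee_pos: [0.6169, 0.007, 0.079]
eef_rot: [0.081, 0.997, 0.0, 0.001]
ft_force: [0.3, -0.7, -0.3]
width: 0.0792
grip_force: 15.0
```

```bash
python3 - <<'E'
from h import *
P=[r.read_state()['ee_pos']]
snap('scene','s5'); P+=[r.read_state()['ee_pos']]; snap('wrist','w5'); P+=[r.read_state()['ee_pos']]
print(np.array(P).round(4).tolist(), r.read_state()['eef_rot'])
im=cv2.imread('pics/s5.png'); w=cv2.imread('pics/w5.png')
a=cv2.resize(im[205:295,180:340],(640,360),interpolation=cv2.INTER_CUBIC)
b=cv2.resize(w[120:300,180:380],(260,234),interpolation=cv2.INTER_CUBIC)
o=np.zeros((600,640,3),np.uint8);o[:360]=a;o[364:598,:260]=b;cv2.imwrite('pics/c5.png',o)
E
```

```text
[[0.6169, 0.007, 0.079], [0.6166, 0.007, 0.0787], [0.6163, 0.007, 0.0784]] [8.11311201e-02 9.96703085e-01 2.39109711e-04 8.03426470e-04]
```

View pics/c5.png

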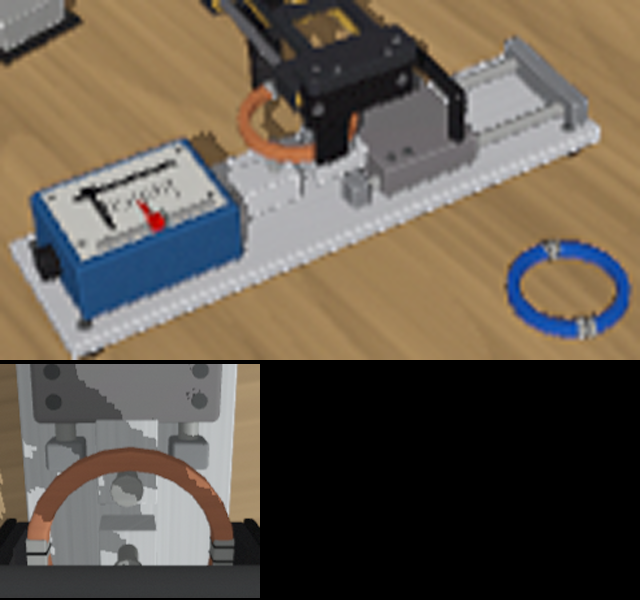

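The front post head is clearly inside the ring. I'll lower it and release.

Emit:
play_rows(claw=[0.5, 0.5, 0.5, 0.5], delta_pos=[[0, 0, 0.08], [0, 0, 0.072], [0, 0, 0], [0, 0, 0]], delta_rot=[[0, 0, 0], [0, 0, 0], [0, 0, 0], [0, 0, 0]])

```text
time: 6.4
ee_pos: [0.6149, 0.0069, 0.0457]
eef_rot: [0.081, 0.997, -0.0, -0.001]
ft_force: [0.0, 0.3, -0.2]
width: 0.0793
grip_force: 15.0
```

Emit:
play_rows(claw=[0, 0, 0, 0, 0, 0, 0, 0], delta_pos=[[0, 0, 0], [0, 0, 0], [0, 0, 0], [0, 0, 0], [0, 0, -0.1], [0, 0, -0.2], [0, 0, -0.2], [0, 0, -0.2]], delta_rot=[[0, 0, 0], [0, 0, 0], [0, 0, 0], [0, 0, 0], [0, 0, 0], [0, 0, 0], [0, 0, 0], [0, 0, 0]])

```text
time: 7.2
ee_pos: [0.6154, 0.0069, 0.1886]
eef_rot: [0.081, 0.997, 0.0, -0.0]
ft_force: [0.3, -0.1, 0.8]
width: 0.0869
grip_force: 0.0
```

```bash
python3 - <<'E'
from h import *
snap('scene','s6');snap('wrist','w6'); print(r.read_state()['ee_pos'],r.read_state()['eef_rot'])
im=cv2.imread('pics/s6.png'); w=cv2.imread('pics/w6.png')
a=cv2.resize(im[205:295,180:340],(480,270),interpolation=cv2.INTER_CUBIC)
b=cv2.resize(w[0:300,160:400],(264,330),interpolation=cv2.INTER_CUBIC)
o=np.zeros((600,480,3),np.uint8);o[:270]=a;o[270:600,:264]=b;cv2.imwrite('pics/c6.png',o)
E
```

```text
[0.61851321 0.00686739 0.19333439] [0.08128862 0.99667907 0.00102892 0.00468286]
```

View pics/c6.png

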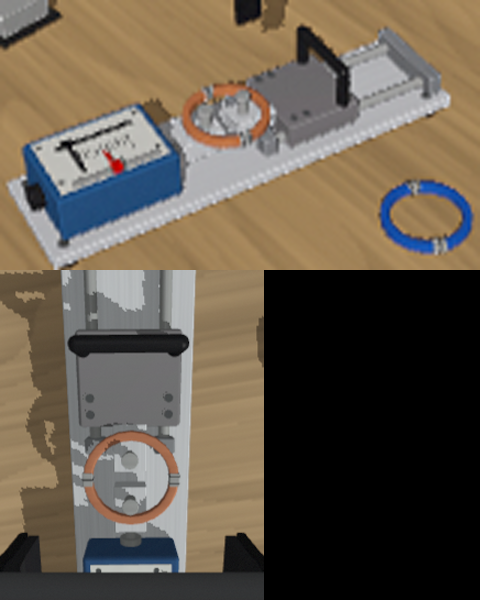

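The bangle lies flat around both posts with its fittings at the sides. In w6 the handle bar is at about (276,66). From here on I'll work numerically.

```bash
python3 - <<'E'
from h import *
im=cv2.imread('pics/w6.png').max(2)
for c in (255,265,275,285,295):
    k=np.nonzero(im[40:100,c]<60)[0]+40; print(c,k.min(),k.max())
k=np.nonzero((im[60:72]<60).mean(0)>.7)[0];k=k[(k>180)&(k<380)];print('cols',k.min(),k.max())
m=(k.min()+k.max())/2
print(pt('w6',m,66.5,.082),pt('w6',m,66.5,.084),'jar',pt('scene0',273,172,.0),pt('scene0',240,190,0))
print(r.read_state()['joint_positions'])
# gauge pointer/mark in scene
for f in('scene0','s3','s5','s6'):
    i=cv2.imread(f'pics/{f}.png').astype(int); d=(i[:,:,2]-np.maximum(i[:,:,1],i[:,:,0]))[245:270,205:230].clip(60)-60
    yy,xx=np.mgrid[245:270,205:230]; print(f,(d*xx).sum()/d.sum(),(d*yy).sum()/d.sum())
E
```

```text
255 59 74
265 59 74
275 59 74
285 59 74
295 58 74
cols 223 330
[0.51363608 0.02256457 0.082     ] [0.51385821 0.02254124 0.084     ] jar [ 0.29095656 -0.31707295  0.        ] [ 0.45266732 -0.29831571  0.        ]
[-0.30869554  0.32864674  0.28149872  1.54452677 -0.09488356  1.27217524
  1.39362806]
scene0 218.11131498470948 259.34373088685015
s3 218.1113716295428 259.341735052755
s5 218.1005988023952 259.34071856287426
s6 218.11347517730496 259.3463356973995
```

Emit:
play_rows(claw=[0.4, 0.4, 0.4, 0.4, 0.4, 0.4, 0.4, 0.4], delta_pos=[[0.17, 0, 0], [0.17, 0, 0], [0.17, 0, 0], [0, 0, 0], [0, 0, 0], [0, 0, 0], [0, 0, 0], [0, 0, 0]], delta_rot=[[0, 0, 0], [0, 0, 0], [0, 0, 0], [0, 0, -0.045], [0, 0, -0.045], [0, 0, -0.045], [0, 0, -0.045], [0, 0, -0.045]])

```text
time: 8.1
ee_pos: [0.5149, 0.0235, 0.1867]
eef_rot: [-0.272, 0.962, 0.0, 0.0]
ft_force: [0.1, -0.1, 0.0]
width: 0.0522
grip_force: 0.0
```

Emit:
play_rows(claw=[0.4, 0.4, 0.4, 0.4, 0.4, 0.4, 0.4, 0.4], delta_pos=[[0, 0, 0], [0, 0, 0], [0, 0, 0], [0, 0, 0], [0, 0, 0], [0, 0, 0], [0, 0, 0], [0, 0, 0]], delta_rot=[[0, 0, -0.045], [0, 0, -0.045], [0, 0, -0.045], [0, 0, -0.045], [0, 0, -0.045], [0, 0, -0.045], [0, 0, -0.005], [0, 0, 0]])

```text
time: 8.9
ee_pos: [0.5126, 0.0202, 0.1781]
eef_rot: [-0.559, 0.829, -0.001, -0.012]
ft_force: [-0.0, -0.5, -0.6]
width: 0.0523
grip_force: 0.0
```

```bash
python3 - <<'E'
from h import *
s=r.read_state();snap('wrist','w7');snap('side','d7');snap('scene','s7');s2=r.read_state();T=R.from_quat(s2['eef_rot'])
print(s['ee_pos'],s2['ee_pos'],s2['eef_rot'],s2['joint_positions']); print(T.as_matrix().round(3))
im=cv2.imread('pics/w7.png').max(2)
p=proj('w7',[.5136,.0237,.082]);print(p, [proj('w7',np.array([.5136,.0237,.082])+np.array([.161,.987,0])*t) for t in(-.036,.036)])
for rr in range(int(p[1])-50,int(p[1])+40,10):
    k=np.nonzero(im[rr,int(p[0])-50:int(p[0])+50]<60)[0]+int(p[0])-50
    print(rr,(k.min(),k.max(),len(k)) if len(k) else None)
E
```

```text
[0.5126297  0.02024687 0.17807257] [0.51279252 0.02072968 0.17844143] [-0.55878042  0.82923007 -0.0016522  -0.01179827] [ 0.02908831  0.14091698 -0.18221522  1.78994169  0.04082555  1.23323279
  2.59119579]
[[-0.375 -0.927 -0.018]
 [-0.927  0.376 -0.016]
 [ 0.021  0.01  -1.   ]]
[278.66126777 213.83014796] [array([268.26977442, 170.23386937]), array([288.39914954, 254.68427672])]
163 (np.int64(262), np.int64(274), 13)
173 (np.int64(261), np.int64(275), 15)
183 (np.int64(263), np.int64(278), 16)
193 (np.int64(266), np.int64(280), 15)
203 (np.int64(269), np.int64(282), 14)
213 (np.int64(271), np.int64(285), 15)
223 (np.int64(274), np.int64(288), 15)
233 (np.int64(276), np.int64(290), 15)
243 (np.int64(228), np.int64(293), 16)
```

Emit:
play_rows(claw=[0.4, 0.4, 0.4, 0.4, 0.4, 0.4, 0.4, 0.4], delta_pos=[[0, 0, 0], [0, 0, 0], [0, 0, 0], [0, 0, 0], [0, 0, 0], [0, 0, 0], [0, 0, 0], [0, 0, 0]], delta_rot=[[0, 0, 0.047], [0, 0, 0.047], [0, 0, 0.047], [0, 0, 0.047], [0, 0, 0.047], [0, 0, 0.047], [0, 0, 0.047], [0, 0, 0.047]])

```text
time: 9.85
ee_pos: [0.5128, 0.0213, 0.1786]
eef_rot: [0.0, 1.0, -0.008, -0.009]
ft_force: [0.8, 0.2, -0.5]
width: 0.0522
grip_force: 0.0
```

Emit:
play_rows(claw=[0.4, 0.4, 0.4, 0.4, 0.4, 0.4, 0.4, 0.4], delta_pos=[[0, 0, 0], [0, 0, 0], [0, 0, 0], [0, 0, 0], [0, 0, 0], [0, 0, 0], [0, 0, 0], [0, 0, 0]], delta_rot=[[0, 0, 0.047], [0, 0, 0.047], [0, 0, 0.047], [0, 0, 0.047], [0, 0, 0.047], [0, 0, 0.047], [0, 0, 0.047], [0, 0, 0.047]])

```text
time: 10.65
ee_pos: [0.5128, 0.0213, 0.1786]
eef_rot: [0.557, 0.83, -0.012, -0.003]
ft_force: [0.6, 0.4, -0.2]
width: 0.0523
grip_force: 0.0
```

Emit:
play_rows(claw=[0.4, 0.4, 0.4, 0.4, 0.4], delta_pos=[[0, 0, 0], [0, 0, 0], [0, 0, 0], [0, 0, 0], [0, 0, 0]], delta_rot=[[0, 0, 0.047], [0, 0, 0.047], [0, 0, 0.047], [0, 0, 0], [0, 0, 0]])

```text
time: 11.15
ee_pos: [0.5128, 0.0212, 0.1785]
eef_rot: [0.722, 0.692, -0.012, -0.0]
ft_force: [0.3, -0.3, 0.2]
width: 0.0521
grip_force: 0.0
```

```bash
cat > look.py <<'E'
from h import *
import sys
f=sys.argv[1]; H=np.array([.5136,.0232,.082])
s=r.read_state();snap('wrist',f);s2=r.read_state();T=R.from_quat(s2['eef_rot'])
print(s['ee_pos'].round(4) if hasattr(s['ee_pos'],'round') else s['ee_pos'],s2['ee_pos'],s2['joint_positions']); M=T.as_matrix();print(M.round(3).tolist(),'yaw',np.degrees(np.arctan2(M[1,1],M[0,1])))
print('handle in tool',T.inv().apply(H-s2['ee_pos']),'tilt fix rotvec/pi', (np.cross(T.inv().apply([0,0,1]),[0,0,-1])/np.pi).round(4))
im=cv2.imread(f'pics/{f}.png').max(2); p=proj(f,H); print('pred',p)
for rr in range(int(p[1])-60,int(p[1])+50,10):
    if 0<=rr<420:
        k=np.nonzero(im[rr,int(p[0])-50:int(p[0])+50]<60)[0]+int(p[0])-50
        print(rr,(k.min(),k.max(),len(k)) if len(k) else None)
E
python3 look.py w8
```

```text
[0.5128 0.0212 0.1785] [0.51279004 0.02114983 0.17854871] [-0.13645353  0.13214892 -0.0032907   1.79850061  0.01463054  1.2306752
 -0.18805071]
[[0.043, 0.999, -0.018], [0.999, -0.043, -0.016], [-0.017, -0.017, -1.0]] yaw -2.4898218526779954
handle in tool [0.00369721 0.00235501 0.09647433] tilt fix rotvec/pi [ 0.0054 -0.0053  0.    ]
pred [282.79986348 203.83573779]
143 None
153 (np.int64(281), np.int64(294), 14)
163 (np.int64(280), np.int64(295), 16)
173 (np.int64(279), np.int64(294), 16)
183 (np.int64(278), np.int64(293), 16)
193 (np.int64(277), np.int64(291), 15)
203 (np.int64(276), np.int64(290), 15)
213 (np.int64(275), np.int64(289), 15)
223 (np.int64(274), np.int64(288), 15)
233 (np.int64(272), np.int64(286), 15)
243 (np.int64(271), np.int64(331), 16)
```

Emit:
play_rows(claw=[0.4, 0.4, 0.4, 0.4, 0.4, 0.4, 0.4], delta_pos=[[0, 0, 0], [0.01, 0.0025, 0], [0, 0, 0.2], [0, 0, 0.2], [0, 0, 0.08], [0, 0, 0], [0, 0, 0]], delta_rot=[[-0.0054, 0.0054, 0.037], [0, 0, 0], [0, 0, 0], [0, 0, 0], [0, 0, 0], [0, 0, 0], [0, 0, 0]])

```text
time: 11.9
ee_pos: [0.5141, 0.0229, 0.0831]
eef_rot: [0.762, 0.648, 0.0, 0.001]
ft_force: [0.4, 0.3, 0.7]
width: 0.0522
grip_force: 0.0
```

```bash
python3 look.py w9
```

```text
[0.5141 0.0229 0.0831] [0.51461623 0.02286099 0.08375286] [-1.34766967e-01  2.18414488e-01  1.00914338e-03  1.91292315e+00
  9.95223892e-04  1.00792848e+00 -2.96335330e-01]
[[0.161, 0.987, 0.002], [0.987, -0.161, -0.001], [-0.0, 0.003, -1.0]] yaw -9.283220621279394
handle in tool [ 0.00017122 -0.00106205  0.00175011] tilt fix rotvec/pi [-0.0008 -0.0001 -0.    ]
pred [278.9818744  257.63340552]
197 (np.int64(267), np.int64(290), 24)
207 (np.int64(267), np.int64(290), 24)
217 (np.int64(257), np.int64(290), 24)
227 (np.int64(268), np.int64(290), 23)
237 (np.int64(268), np.int64(290), 23)
247 (np.int64(228), np.int64(290), 24)
257 (np.int64(228), np.int64(290), 25)
267 (np.int64(228), np.int64(290), 24)
277 None
287 None
297 None
```

Emit:
play_rows(claw=[0.4, 0.4, 1, 1, 1, 1, 1, 1], delta_pos=[[0, 0, 0.094], [0, 0, 0], [0, 0, 0], [0, 0, 0], [0, 0, 0], [0, 0, 0], [0, 0, 0], [0, 0, 0]], delta_rot=[[0, 0, 0], [0, 0, 0], [0, 0, 0], [0, 0, 0], [0, 0, 0], [0, 0, 0], [0, 0, 0], [0, 0, 0]], squeeze=40)

```text
time: 12.75
ee_pos: [0.5137, 0.0227, 0.0638]
eef_rot: [0.763, 0.647, 0.0, 0.001]
ft_force: [2.2, -0.3, -1.2]
width: 0.0124
grip_force: 1.8
```

Emit:
play_rows(claw=[1, 1, 1, 1, 1, 1, 1, 1], delta_pos=[[0, 0, 0], [0, 0, 0], [0, -0.02, 0], [0, -0.02, 0], [0, -0.02, 0], [0, -0.02, 0], [0, -0.02, 0], [0, 0, 0]], delta_rot=[[0, 0, 0], [0, 0, 0], [0, 0, 0], [0, 0, 0], [0, 0, 0], [0, 0, 0], [0, 0, 0], [0, 0, 0]])

```text
time: 13.55
ee_pos: [0.4934, 0.0259, 0.0638]
eef_rot: [0.763, 0.647, -0.0, 0.001]
ft_force: [-0.1, -2.7, 2.4]
width: 0.011
grip_force: 40.0
```

```bash
cat > gauge.py <<'E'
from h import *
import sys
f=sys.argv[1]
s=r.read_state();print(s['ee_pos'],'f along -x',-np.dot(s['ft_force'],[.987,-.161,0]),s['ft_force'],s['grip_force'])
# rectify scale: world grid on z=.070 plane, axis u through mark
c=snap('scene',f); im=c['pixels'].astype(np.float32)
ex=np.array([.987,-.161,0]);ey=np.array([.161,.987,0]);O=np.array([.7358,-.0125,.07])
xs=np.arange(-.02,.05,.0005); ys=np.arange(-.018,.022,.002)
def rect(z):
    g=np.array([[proj(f,O*[1,1,0]+[0,0,z]+ex*x+ey*y) for x in xs] for y in ys],np.float32)
    return cv2.remap(im,g[...,0].copy(),g[...,1].copy(),cv2.INTER_CUBIC)
A=rect(.070); 
for k,y in enumerate(ys):
    d=A[k].max(1); i=d.argmin(); w=np.clip(110-d,0,None); w[abs(np.arange(len(xs))-i)>10]=0
    red=np.clip(A[k][:,0]-A[k][:,1:].max(1)-50,0,None)
    print(f'{y*1e3:.0f} dark {(w*xs).sum()/max(w.sum(),1e-6)*1e3:.1f} min {d.min():.0f} w{(w>0).sum()} red {(red*xs).sum()/max(red.sum(),1e-6)*1e3:.1f} s{red.sum():.0f}')
E
python3 gauge.py s10; cp -n pics/s6.png /dev/null
```

```text
[0.49342606 0.02586829 0.06376154] f along -x -0.28904981517660266 [-0.14549715 -2.68730126  2.41300354] 39.99708116054535
-18 dark 19.8 min 9 w21 red 0.0 s0
-16 dark 19.8 min 15 w21 red 0.0 s0
-14 dark 20.2 min 33 w13 red 0.0 s0
-12 dark 20.2 min 49 w11 red 0.0 s0
-10 dark 19.8 min 54 w10 red 0.0 s0
-8 dark 19.9 min 32 w10 red 0.0 s0
-6 dark 20.1 min 20 w11 red 0.0 s0
-4 dark 20.2 min 13 w11 red 0.0 s0
-2 dark 20.5 min 16 w11 red 0.0 s0
-0 dark 20.4 min 36 w15 red 0.0 s0
2 dark 19.1 min 58 w14 red 0.0 s0
4 dark 19.2 min 37 w12 red 0.5 s25
6 dark 19.8 min 22 w10 red 0.5 s114
8 dark 20.2 min 16 w10 red -0.1 s360
10 dark 20.2 min 13 w10 red -0.3 s606
12 dark 20.0 min 13 w11 red -0.6 s632
14 dark 19.9 min 9 w9 red -0.5 s650
16 dark 20.0 min 33 w8 red -0.1 s557
18 dark 20.0 min 84 w5 red 0.2 s367
20 dark 0.0 min 116 w0 red -1.4 s787
```

```bash
python3 - <<'E'
from h import *
ex=np.array([.987,-.161,0])
for z in(.066,.067,.068,.07): print(z,[(pt('w3',c,174.1,.07)-pt('w3',c,146.6,z))@ex for c in(290,298)])
E
sed "s/^c=snap.*/im=cv2.imread('pics\/'+f+'.png')[:,:,::-1].astype(np.float32)/" gauge.py > g2.py; python3 g2.py s6 | grep -E '^(-6|-4|6|8|10|12|14|16)'
```

```text
0.066 [np.float64(0.025235284724391217), np.float64(0.025235516452309682)]
0.067 [np.float64(0.025332849811295653), np.float64(0.025333091339293727)]
0.068 [np.float64(0.02543041489820009), np.float64(0.025430666226277664)]
0.07 [np.float64(0.025625545072008857), np.float64(0.025625816000245646)]
-6 dark 23.8 min 22 w12 red 0.0 s0
-4 dark 23.9 min 23 w13 red 0.0 s0
6 dark 24.1 min 35 w10 red 0.5 s114
8 dark 24.0 min 19 w11 red -0.2 s372
10 dark 24.0 min 4 w11 red -0.3 s625
12 dark 24.1 min -0 w9 red -0.6 s643
14 dark 24.4 min 20 w9 red -0.5 s656
16 dark 24.1 min 38 w8 red -0.1 s561
```

Emit:
play_rows(claw=[1, 1, 1, 1, 1, 1], delta_pos=[[0, -0.015, 0], [0, -0.015, 0], [0, -0.015, 0], [0, -0.015, 0], [0, 0, 0], [0, 0, 0]], delta_rot=[[0, 0, 0], [0, 0, 0], [0, 0, 0], [0, 0, 0], [0, 0, 0], [0, 0, 0]])

```text
time: 14.2
ee_pos: [0.4822, 0.0276, 0.0637]
eef_rot: [0.763, 0.647, 0.0, 0.001]
ft_force: [3.0, -3.2, 1.8]
width: 0.0108
grip_force: 40.0
```

```bash
python3 gauge.py s11 | grep -E '^(\[|-6|-4|6|8|10|12|14|16)'
```

```text
[0.48215959 0.02762153 0.06372203] f along -x -3.4325143265185525 [ 2.9544047  -3.20817941  1.76885489] 39.99735474586487
-6 dark 9.2 min 33 w10 red 0.0 s0
-4 dark 9.1 min 42 w8 red 0.0 s0
6 dark 8.6 min 5 w12 red 0.5 s114
8 dark 8.6 min 23 w10 red -0.2 s363
10 dark 8.6 min 33 w10 red -0.3 s605
12 dark 8.7 min 26 w10 red -0.6 s640
14 dark 8.9 min 29 w9 red -0.5 s668
16 dark 9.0 min 39 w9 red -0.1 s563
```

Emit:
play_rows(claw=[1, 1, 1, 1, 1, 1, 1], delta_pos=[[0, -0.015, 0], [0, -0.015, 0], [0, -0.012, 0], [0, -0.005, 0], [0, 0, 0], [0, 0, 0], [0, 0, 0]], delta_rot=[[0, 0, 0], [0, 0, 0], [0, 0, 0], [0, 0, 0], [0, 0, 0], [0, 0, 0], [0, 0, 0]])

```text
time: 14.95
ee_pos: [0.4735, 0.029, 0.0638]
eef_rot: [0.763, 0.647, 0.0, 0.001]
ft_force: [5.8, -4.8, 0.7]
width: 0.0109
grip_force: 40.0
```

```bash
python3 gauge.py s12 | grep -E '^(\[|-6|-4|-2|6|8|10|12|14|16)'
```

```text
[0.47345932 0.02899147 0.06375357] f along -x -6.458029122522054 [ 5.76304439 -4.78201436  0.6582549 ] 39.99720096588135
-6 dark 0.1 min -3 w10 red 0.0 s0
-4 dark 0.6 min 3 w8 red 0.0 s0
-2 dark 1.1 min 26 w8 red 0.0 s0
6 dark -0.0 min 24 w12 red 0.0 s0
8 dark 0.3 min 21 w11 red 0.0 s0
10 dark 0.6 min 20 w10 red -2.2 s70
12 dark 0.6 min 31 w9 red -1.8 s57
14 dark -0.0 min 37 w10 red 0.0 s0
16 dark -0.4 min 64 w9 red 0.0 s0
```

Emit:
play_rows(claw=[1, 1, 1, 1, 1, 1], delta_pos=[[0, -0.006, 0], [0, 0, 0], [0, 0, 0], [0, 0, 0], [0, 0, 0], [0, 0, 0]], delta_rot=[[0, 0, 0], [0, 0, 0], [0, 0, 0], [0, 0, 0], [0, 0, 0], [0, 0, 0]])

```text
time: 15.6
ee_pos: [0.4725, 0.0292, 0.0638]
eef_rot: [0.763, 0.647, 0.001, 0.001]
ft_force: [5.8, -4.6, -1.4]
width: 0.0107
grip_force: 40.0
```

```bash
python3 gauge.py s13 | grep -E '^(\[|-6|-4|-2|6|8|10|12|14|16)'; python3 - <<'E'
from h import *
xs,ys=copper('s13'); k=(abs(xs-255)<30)&(abs(ys-240)<30); print(xs[k].mean(),ys[k].mean(),xs[k].min(),xs[k].max(),r.read_state()['time'])
a=cv2.imread('pics/s13.png').astype(int);b=cv2.imread('pics/scene0.png').astype(int)
for n,(u,v) in dict(silver=(341,318),brass=(240,190),jar=(273,165),tumbler=(292,325),block=(183,208),mandrel=(390,366),file=(185,170),tin=(438,308)).items(): print(n,abs(a-b)[v-12:v+12,u-15:u+15].mean().round(1))
E
```

```text
[0.4724596  0.02915506 0.06378675] f along -x -6.495959952954989 [ 5.82523176 -4.63637397 -1.43721687] 39.99731183052063
-6 dark -0.5 min 36 w7 red 0.0 s0
-4 dark -0.6 min 24 w9 red 0.0 s0
-2 dark -1.0 min 21 w12 red 0.0 s0
6 dark -1.0 min 34 w11 red 0.0 s0
8 dark -0.8 min 29 w11 red 0.0 s0
10 dark -0.8 min 29 w11 red 0.0 s0
12 dark -1.2 min 30 w12 red 0.0 s0
14 dark -1.2 min 19 w11 red 0.0 s0
16 dark -1.3 min 30 w10 red 0.0 s0
264.33519553072625 239.14525139664804 251 279 15.65
silver 1.9
brass 1.8
jar 3.6
tumbler 2.1
block 1.8
mandrel 1.7
file 1.9
tin 2.1
```

The pointer now covers the red line, at -0.9 mm against a target of -0.4 to -1.3 mm. The bystanders are unmoved, so I'll hand in.

```bash
python3 -c "
from bench import r
print(r.close_job())"
```

```text
the job is handed in; nothing more can be done
None
```

I handed the job in with the copper bangle flat around both posts and the pointer within about 1 mm of the red mark by my camera measurement, the handle still gripped; the bystanders looked unmoved, and no verdict was returned.

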